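Close the vacuum chamber and set its unmarked timer dial by clicks

TASK

Close the small vacuum chamber: set its lid level over the two guide pins and lower it gently until it lies flush, and let go. Then start the timer: turn the dial on the sloping panel all the way anticlockwise to its end stop, and from there clockwise by exactly five clicks, and let go. Leave the two loose pieces of pottery and the spring clamp near the unit alone.

Things in the scene. Friction and masses are not known exactly. Their poses are not given: they have to be found in the camera images.
- chamber_seat (a point): Centre of the chamber's flat top, 62 mm above the desk: left half of a fixed grey unit, 190 (x) by 200 mm (y), with an open well in its middle. Axes: x to the unit's back, y to its left, z up. Two upright steel guide pins at y = +65 and -65 mm from this point: 14 mm thick, 36 mm high, the upper 10 mm tapering to 6 mm. The right half is the console
- panel (a point): Middle of the console's sloping aluminium panel (162 x 134 mm), on the dial's axis. Axes: x uphill, y to the left, z square out of it, 35 degrees from vertical, leaning to the unit's front. The console is 146 mm wide, 50 mm high in front and 152 mm at the back. Nine plain dots round the dial, one at each click
- lid_grip (a point): Centre of the handle bar of the loose aluminium lid (0.45 kg), 46 mm above its flat underside. Plate 150 (x) x 170 (y) x 10 mm, 17 mm holes at y = +65 and -65 mm, either way round. Bar 78 mm long along y, 16 mm thick in x, 18 mm high, on two posts; z up. Seated, this point is 46 mm above chamber_seat. At first it lies flat on the desk, left of the unit
- dial_grip (a point): Point on the turning axis of the black dial, in its grip bar, 35 mm out from the panel. Bar 66 mm long, 17 mm thick, standing 11 to 50 mm out from the panel on a round skirt 68 mm across. Axes turn with the dial: z out of the panel along the turning axis, x along the bar to its pointer end (white line), y across the bar
- dial (a joint): Turn of the dial in rad: 0 at the anticlockwise end stop, growing clockwise (facing the panel) to the other stop at 4.19. A click every 0.524 rad (30 degrees), one at the stop; let go in between, it snaps to the nearer. A click takes about 0.2 N m; stops are hard. At 0 the pointer is 120 degrees anticlockwise of uphill. Starts 2 to 4 clicks from 0
- rim_sherd_mid (a point): Middle of a loose pottery piece 130 x 82 x 25 mm lying on the desk in front of the unit to the left, to be left alone
- flat_sherd_mid (a point): Middle of a loose pottery piece 97 x 94 x 23 mm lying on the desk right of the unit, to be left alone
- spring_clamp_mid (a point): Middle of a black spring clamp 158 x 115 x 26 mm lying on the desk in front of the unit to the right, to be left alone

How it is judged:
On the way, in this order (a step that is already met when the one before it is completed fails the run):
1. the lid lies flush on the chamber, over both pins (z of lid_grip in the frame of chamber_seat below 0.049 m and horizontal distance between lid_grip and chamber_seat below 0.005 m and angle between the y axis of lid_grip and the y axis of chamber_seat, either way round below 0.06 rad and angle between lid_grip's own z axis and vertical below 0.03 rad), for 0.2 s.
2. the dial is at its anticlockwise end stop (value of joint dial below 0.12 rad), for 0.1 s.
3. the dial rests at the fifth click from the stop (value of joint dial between 2.5 and 2.74 rad), for 0.4 s.
At the end, for the whole second after the job is handed in: The lid lies flush on the chamber over both pins (within 3 mm of fully down, level within 0.03 rad) and the dial rests at the fifth click clockwise from its anticlockwise end stop (2.62 rad, within 0.12 rad); lid and dial are released and at rest (all of step 1 and all of step 3 and velocity of joint dial between -0.1 and 0.1 rad/s); the robot touches nothing.
It fails at once if the lid is dropped or slammed onto the chamber (faster than 0.3 m/s within 30 mm of its seat) (distance between lid_grip and chamber_seat below 0.076 m and linear speed of lid above 0.3 m/s).
It fails at once if a bystander is shifted by more than 30 mm (distance of any of rim_sherd_mid, flat_sherd_mid, spring_clamp_mid from where it was at the start of the episode above 0.03 m).
It also fails if it takes over 72 s, if anything falls off the work surface, if the arm or the gripper's body presses on something with over 40 N, if the wrist force passes 120 N, or if a joint passes its speed limit or range.

ROBOT

A 7-joint arm with a two-finger parallel gripper is mounted at the origin on a cart in front of the work surface, level with it; the furniture and walls round the work are solid. World frame = base frame: x ahead of the robot, y to its left, z up, the work surface at z = 0. Lengths are in m, angles in rad, forces in N, time in s.
With the tool pointing down it reaches from about 0.4 to 0.85 m from the base axis. Payload 10.4 kg.
Tool frame: the origin (TCP) lies at the very end of the fingers, on their centre line; the grasp point (between the pads) lies 19 mm behind it; z points along the fingers, y is the direction in which the jaws open and shut (so a half turn about z gives the same grasp; the last joint's range is limited). The gripper opens to 85 mm and grips with 20 to 120 N. Pads are 22 mm wide; open, the fingers measure 114 mm over their backs; the gripper's body (76 mm by 85 mm) begins 54 mm behind the grasp point. The pads swing forward as they close: fully open they stand 13 mm farther back than shut.
Start: joints at [1.226, 0.332, -0.065, 1.46, 0.022, 1.35, -0.088], TCP at [0.198, -0.593, 0.231] pointing down, gripper open.
Joint ranges: [-2.6, 2.6], [-0.5, 2.12], [-1.47, 1.34], [0.16, 2.42], [-1.27, 4.41], [0.06, 2.06], [-2.6, 2.6]. Speed limits (rad/s): [2.22, 2.22, 2.79, 2.79, 3.14, 3.14, 3.14].

INTERFACE

Orientations are given as a unit quaternion [x, y, z, w].
In Python, from workcell import get_obs, camera, camera_info, hand_in gives the robot as it stands.
- The arm moves only by the tool move_arm, never from a script. Its argument "moves" is a list of rows, each a list of 3 entries, a list of its own where there are three numbers: the shift along the tool's x, y, z in units of 25 mm (1.0 is 25 mm), then the turn, a rotation vector about the tool's x, y, z in degrees, then the opening, from 0 (shut) to 1 (fully open). A call has 1 to 5 rows; each row shifts and turns the commanded pose from where the row before left it, along the tool's axes as they then stand; what a row does not reach is not made up. A row lasts 1/8 s, in which the tool goes at most 62.5 mm and 10.7 degrees, less where a joint would pass 70% of its speed; a pose out of reach is approached as far as the arm can. A call is refused whole if a number of a shift passes 1 or a number of a turn 10.7, either way. A call with a gripper value outside its range is refused whole. The fingers move at their own pace and stop on an object; "squeeze" is the grip in N (left out, the last holds). Time passes only in rows, so rows that do not move let the fingers close. It gives the time, the measured TCP pose, the force and the opening at its end, in the units of the state.
- get_obs(): the state, without advancing time (a new reading comes with each control period).
- camera(name): name is "side" or "top" or "wrist"; returns the picture (400x640x3 uint8, red, green, blue); there is no depth.
- camera_info(name): a dict with "fx", "fy", "cx", "cy" (pixels), "origin" and "rotation" of the camera in the world. Camera axes: x right, y down, z forward; pixel columns grow to the right and rows downward; lengths in m; the calibration is good to about 2 mm. A picture is of the moment at which its call begins: read the wrist's pose just before it. camera_info takes no time and is no camera call; for the wrist camera it gives the pose at the moment of the call.
- hand_in(): hands the job in, once; it reports no verdict.
The state is a dict: "clock": time; "joint_pos": joint angles; "joint_velocities": joint speeds; "tau": joint torques, N m; "position": TCP position; "ee_rot": TCP orientation; "ft_force": force on the tool from outside, world axes, zero at the start; "torque": the same for the moment, N m; "grip_width": opening from 0.0 (shut) to 1.0 (fully open).
Only numpy, scipy, OpenCV 4.12 (cv2) and the standard library are available. Lean on these libraries where they do the work, as an engineer would, in place of code of your own. Each camera call takes 0.05 s, during which the arm holds its last target. There are 200 camera calls.

## Working session

There is one attempt and no reset: what is moved stays moved. The work goes in short steps, Python scripts to look and compute and a tool call to move; the robot and the scene stay as the last step left them, time stands still between calls to the robot, and variables do not carry over. Pictures are saved under pics/ and viewed, about 8 in all and at most 12, crops included, and the job is handed in when it is done.

Besides the shell and the picture viewer there is one more tool, called after ">>>" as name(argument=value, ...) on one line, values as JSON. move_arm: Moves the arm, as the interface text tells. Its arguments: {"type":"object","properties":{"moves":{"type":"array","items":{"type":"array"}},"squeeze":{"type":"number"}},"required":["moves"]}

```bash
mkdir -p pics; python3 - <<'E'
from workcell import *
import cv2,numpy as np
o=get_obs();print(o)
for n in("top","side"):
    i=camera_info(n);print(n,i);cv2.imwrite(f"pics/{n}0.png",camera(n)[:,:,::-1])
E
```

```text
{'clock': 0.0, 'joint_pos': array([ 1.22641203,  0.33291059, -0.06470291,  1.46095835,  0.02159968,
        1.34986588, -0.08846091]), 'joint_velocities': array([ 5.62422618e-04,  1.32999211e-04, -1.93244085e-03,  9.87443355e-04,
       -6.06335266e-05,  2.03906049e-04,  4.70206725e-04]), 'tau': array([-1.35674276e-03, -6.25447440e+01,  4.81367391e-02, -3.91603267e+01,
        1.60418241e-02,  1.00167838e-02,  2.53716536e-05]), 'position': array([ 0.19754141, -0.59256739,  0.23048362]), 'ee_rot': array([ 9.87079441e-01,  1.60230005e-01, -1.47488450e-04, -7.08129928e-04]), 'ft_force': array([-0.04012714,  0.8632679 , -0.26584066]), 'torque': array([0.01916229, 0.01396183, 0.00415981]), 'grip_width': 0.9993536803651577}
top {'fx': 365.8085354693346, 'fy': 365.8085354693346, 'cx': 326.2443061350614, 'cy': 200.3796775178392, 'origin': array([ 0.29646306, -0.0190789 ,  1.18895262]), 'rotation': array([-0.69500685,  0.71560214, -0.04617829,  0.05240811])}
side {'fx': 436.6664358267699, 'fy': 436.6664358267699, 'cx': 313.8674967258443, 'cy': 197.85813674946723, 'origin': array([0.20627324, 0.94761902, 0.91291206]), 'rotation': array([-0.11935381,  0.89297644, -0.43138566,  0.04747794])}
```

View pics/top0.png

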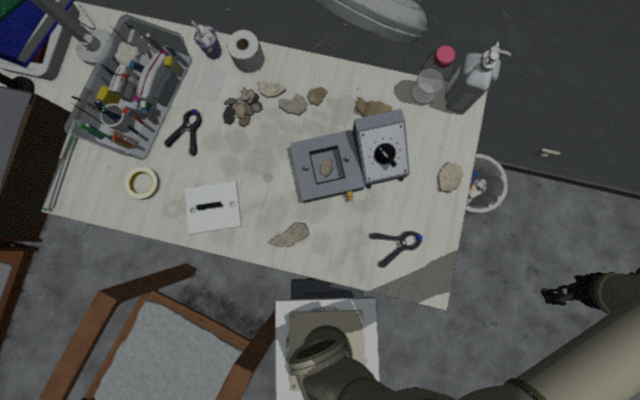

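View pics/side0.png

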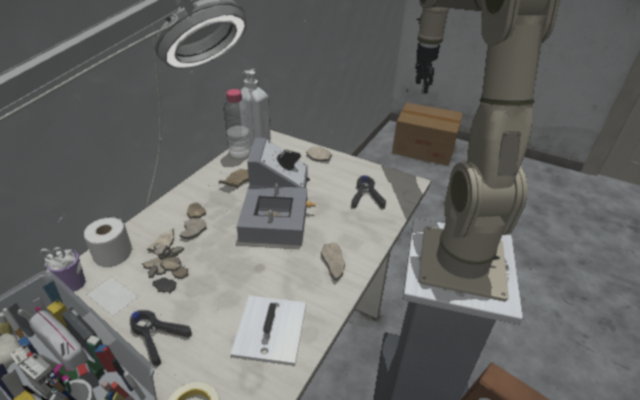

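The top view shows the lid at about (213,207) with its bar at (209,206), the chamber centre at (327,167) with pins at (305,170) and (346,160), and the dial at (385,153). The sherds and clamp lie in front of and right of the unit. I'll enlarge this area for exact pixels.

```bash
cat > h.py <<'E'
from workcell import *
import numpy as np,cv2
from scipy.spatial.transform import Rotation as R
def ray(i,uv):
    d=R.from_quat(i['rotation']).apply(np.array([(uv[0]-i['cx'])/i['fx'],(uv[1]-i['cy'])/i['fy'],1.])) if np.size(i['rotation'])==4 else np.array(i['rotation'])@np.array([(uv[0]-i['cx'])/i['fx'],(uv[1]-i['cy'])/i['fy'],1.])
    return np.array(i['origin']),d
def onz(i,uv,z):
    o,d=ray(i,uv); return o+d*(z-o[2])/d[2]
def proj(i,p):
    c=R.from_quat(i['rotation']).inv().apply(np.array(p)-i['origin']); return c[:2]/c[2]*[i['fx'],i['fy']]+[i['cx'],i['cy']]
E
python3 - <<'E'
from h import *
t=cv2.imread('pics/top0.png')
i=camera_info('top')
print(proj(i,[.5,0,0]))
for n,uv,z in [('lid bar',(209,206),.045),('chamber',(327,167),.062),('dial',(385,153),.13),('pinL',(305,170),.09),('pinR',(346,160),.09)]: print(n,onz(i,uv,z).round(3))
a=cv2.resize(t[100:250,170:290],None,fx=3.3,fy=3.3,interpolation=2)
b=cv2.resize(t[100:250,285:420],None,fx=3.3,fy=3.3,interpolation=2)
cv2.imwrite('pics/crop1.png',np.hstack([cv2.resize(t[100:215,285:415],None,fx=5,fy=5,interpolation=2)]))
# lid mask
w=t[170:245,175:255]
m=((t.min(2)>165)).astype(np.uint8);m[:170]=0;m[245:]=0;m[:,:175]=0;m[:,255:]=0
print([ (cv2.minAreaRect(c),cv2.contourArea(c)) for c in cv2.findContours(m,0,1)[0] if cv2.contourArea(c)>100])
print(t[190,195],t[180,230],t[228,200],t[205,230])
E
```

```text
[322.605125  189.5447647]
lid bar [0.45  0.36  0.045]
chamber [ 0.561 -0.017  0.062]
dial [ 0.582 -0.19   0.13 ]
pinL [0.547 0.051 0.09 ]
pinR [ 0.575 -0.076  0.09 ]
[(((220.38148498535156, 216.97976684570312), (19.69140625, 34.82109832763672), 81.25383758544922), 113.0)]
[165 167 165] [148 157 156] [168 169 166] [138 137 137]
```

View pics/crop1.png

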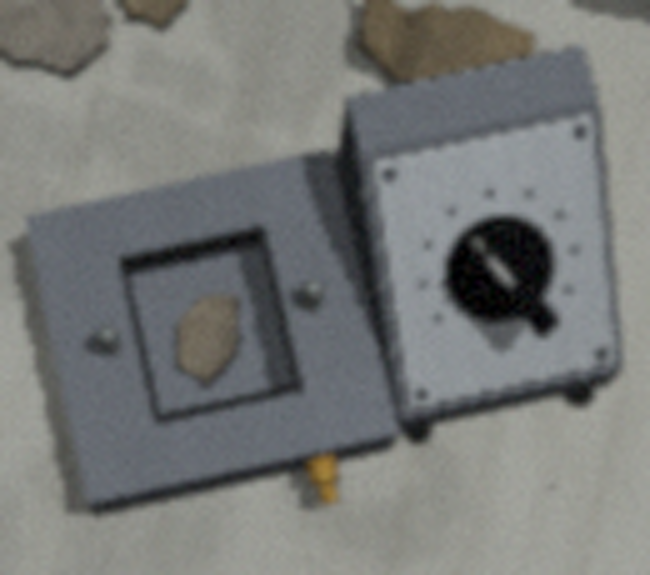

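The crop shows pins at crop (103,340) and (312,293). The dial's white line points up-left, about 30° anticlockwise of the panel's uphill, so it is at about 3 clicks. Next I'll get the lid's yaw and plan the approach.

```bash
cat >> h.py <<'E'
def Rt(yaw): # tool down, tool x at yaw deg
    return R.from_euler('z',yaw,degrees=True)*R.from_quat([1,0,0,0])
def plan(wps,grip,mt=.96,mr=10.,p=None,r=None):
    o=get_obs(); p=o['position'] if p is None else p; r=R.from_quat(o['ee_rot']) if r is None else r; rows=[]
    for pt,rt in wps:
        for _ in range(80):
            s=r.inv().apply(np.array(pt)-p)/.025; w=np.degrees((r.inv()*rt).as_rotvec())
            if abs(s).max()<.02 and abs(w).max()<.15: break
            n=max(abs(s).max()/mt,abs(w).max()/mr,1)
            s=(s/n).round(2); w=(w/n).round(1)
            rows.append([list(map(float,s)),list(map(float,w)),grip]); p=p+r.apply(s*.025); r=r*R.from_rotvec(w,degrees=True)
    for k in range(0,len(rows),5): print(rows[k:k+5])
    return p,r
E
python3 - <<'E'
from h import *
t=cv2.imread('pics/top0.png');i=camera_info('top')
m=(t.max(2)<60).astype(np.uint8);m[:190]=0;m[225:]=0;m[:,:188]=0;m[:,238:]=0
c=max(cv2.findContours(m,0,1)[0],key=cv2.contourArea);b=cv2.boxPoints(cv2.minAreaRect(c))
W=np.array([onz(i,q,.055) for q in b]);print(b.round(1),W.round(3),W.mean(0))
plan([([.42,-.42,.28],Rt(40)),([.47,0,.28],Rt(75)),([.43,.33,.24],Rt(95))],1.)
E
```

```text
[[196.6 205.2]
 [220.6 201.5]
 [221.3 206. ]
 [197.3 209.7]] [[0.453 0.396 0.055]
 [0.462 0.32  0.055]
 [0.448 0.318 0.055]
 [0.438 0.393 0.055]] [0.4502879  0.35672718 0.055     ]
[[[0.96, -0.34, -0.18], [-0.0, -0.0, -1.9], 1.0], [[0.96, -0.3, -0.18], [-0.0, -0.0, -1.9], 1.0], [[0.96, -0.27, -0.17], [-0.0, -0.0, -1.9], 1.0], [[0.96, -0.23, -0.17], [-0.0, -0.0, -1.9], 1.0], [[0.96, -0.2, -0.17], [-0.0, -0.0, -1.9], 1.0]]
[[[0.96, -0.17, -0.17], [-0.0, -0.0, -1.9], 1.0], [[0.96, -0.13, -0.17], [-0.0, -0.0, -1.9], 1.0], [[0.96, -0.1, -0.17], [-0.0, -0.0, -1.8], 1.0], [[0.96, -0.07, -0.17], [-0.0, -0.0, -1.8], 1.0], [[0.96, -0.04, -0.17], [-0.0, -0.0, -1.9], 1.0]]
[[[0.96, -0.02, -0.17], [-0.0, -0.0, -1.8], 1.0], [[0.48, 0.01, -0.08], [-0.1, -0.0, -1.0], 1.0], [[0.96, -0.9, -0.0], [0.0, -0.0, -2.7], 1.0], [[0.96, -0.82, -0.0], [0.0, -0.0, -2.6], 1.0], [[0.96, -0.75, -0.0], [0.0, -0.0, -2.5], 1.0]]
[[[0.96, -0.68, -0.0], [0.0, -0.0, -2.4], 1.0], [[0.96, -0.62, -0.0], [0.0, -0.0, -2.4], 1.0], [[0.96, -0.57, -0.0], [0.0, -0.0, -2.3], 1.0], [[0.96, -0.52, -0.0], [0.0, -0.0, -2.3], 1.0], [[0
[... 366 characters left out ...]
, 1.0], [[0.46, -0.07, -0.0], [0.0, -0.0, -1.0], 1.0], [[0.96, -0.39, 0.12], [0.0, 0.0, -1.6], 1.0], [[0.96, -0.35, 0.12], [0.0, 0.0, -1.5], 1.0]]
[[[0.96, -0.33, 0.12], [0.0, 0.0, -1.5], 1.0], [[0.96, -0.3, 0.12], [0.0, 0.0, -1.5], 1.0], [[0.96, -0.27, 0.12], [0.0, 0.0, -1.5], 1.0], [[0.96, -0.24, 0.12], [0.0, 0.0, -1.5], 1.0], [[0.96, -0.22, 0.12], [0.0, 0.0, -1.5], 1.0]]
[[[0.96, -0.19, 0.12], [0.0, 0.0, -1.5], 1.0], [[0.96, -0.17, 0.12], [0.0, 0.0, -1.5], 1.0], [[0.96, -0.14, 0.12], [0.0, 0.0, -1.4], 1.0], [[0.96, -0.12, 0.11], [0.0, 0.0, -1.4], 1.0], [[0.96, -0.09, 0.12], [0.0, 0.0, -1.5], 1.0]]
[[[0.96, -0.06, 0.11], [0.0, 0.0, -1.4], 1.0], [[0.43, -0.02, 0.05], [0.0, 0.0, -0.7], 1.0]]
```

>>> move_arm(moves=[[[0.95,-0.35,-0.2],[0,0,-2],1],[[0.95,-0.3,-0.2],[0,0,-2],1],[[0.95,-0.25,-0.2],[0,0,-2],1],[[0.95,-0.25,-0.2],[0,0,-2],1],[[0.95,-0.2,-0.2],[0,0,-2],1]])

```text
clock: 0.72
position: [0.2962, -0.5152, 0.2568]
ee_rot: [0.969, 0.247, 0.0, 0.0]
ft_force: [-0.8, 0.0, 0.2]
grip_width: 1.001
```

>>> move_arm(moves=[[[0.95,-0.15,-0.2],[0,0,-2],1],[[0.95,-0.15,-0.2],[0,0,-2],1],[[0.95,-0.1,-0.2],[0,0,-2],1],[[0.95,-0.1,-0.2],[0,0,-2],1],[[0.95,-0.1,-0.1],[0,0,-2],1]])

```text
clock: 1.35
position: [0.3881, -0.4391, 0.2792]
ee_rot: [0.944, 0.33, 0.0, 0.0]
ft_force: [0.6, 0.1, 0.7]
grip_width: 1.001
```

>>> move_arm(moves=[[[0.95,0,0],[0,0,-2],1],[[0.95,-0.9,0],[0,0,-2.5],1],[[0.95,-0.8,0],[0,0,-2.5],1],[[0.95,-0.75,0],[0,0,-2.5],1],[[0.95,-0.7,0],[0,0,-2.5],1]])

```text
clock: 1.98
position: [0.4194, -0.3008, 0.2787]
ee_rot: [0.904, 0.427, -0.0, -0.0]
ft_force: [0.3, -0.5, -0.8]
grip_width: 1.003
```

>>> move_arm(moves=[[[0.95,-0.6,0],[0,0,-2.5],1],[[0.95,-0.6,0],[0,0,-2.5],1],[[0.95,-0.5,0],[0,0,-2],1],[[0.95,-0.5,0],[0,0,-2],1],[[0.95,-0.4,0],[0,0,-2],1]])

```text
clock: 2.6
position: [0.4339, -0.166, 0.2789]
ee_rot: [0.859, 0.512, 0.0, 0.0]
ft_force: [0.2, 0.3, 0.7]
grip_width: 0.999
```

>>> move_arm(moves=[[[0.95,-0.4,0],[0,0,-2],1],[[0.95,-0.3,0],[0,0,-2],1],[[0.95,-0.3,0],[0,0,-2],1],[[0.95,-0.3,0],[0,0,-2],1],[[0.95,-0.2,0],[0,0,-2],1]])

```text
clock: 3.22
position: [0.4493, -0.0423, 0.2789]
ee_rot: [0.811, 0.585, 0.0, 0.0]
ft_force: [0.3, 0.6, -0.9]
grip_width: 1.003
```

```bash
python3 - <<'E'
from h import *
o=get_obs();print(o['clock'],o['position'],o['joint_pos'].round(2))
plan([([.43,.33,.24],Rt(97))],1.)
E
```

```text
3.225 [ 0.44932591 -0.04233226  0.27885525] [ 0.64 -0.05 -0.61  1.79 -0.03  1.4  -0.29]
[[[0.96, -0.38, 0.11], [0.0, 0.0, -1.8], 1.0], [[0.96, -0.34, 0.11], [0.0, 0.0, -1.7], 1.0], [[0.96, -0.31, 0.1], [0.0, 0.0, -1.7], 1.0], [[0.96, -0.28, 0.1], [0.0, 0.0, -1.7], 1.0], [[0.96, -0.25, 0.1], [0.0, 0.0, -1.7], 1.0]]
[[[0.96, -0.22, 0.1], [0.0, 0.0, -1.7], 1.0], [[0.96, -0.19, 0.1], [0.0, 0.0, -1.7], 1.0], [[0.96, -0.16, 0.1], [0.0, 0.0, -1.7], 1.0], [[0.96, -0.13, 0.1], [0.0, 0.0, -1.6], 1.0], [[0.96, -0.1, 0.1], [0.0, 0.0, -1.6], 1.0]]
[[[0.96, -0.07, 0.1], [0.0, 0.0, -1.6], 1.0], [[0.96, -0.05, 0.1], [0.0, 0.0, -1.7], 1.0], [[0.96, -0.02, 0.1], [0.0, 0.0, -1.6], 1.0], [[0.96, 0.01, 0.11], [0.0, 0.0, -1.7], 1.0], [[0.96, 0.03, 0.1], [0.0, 0.0, -1.6], 1.0]]
[[[0.19, 0.02, 0.02], [0.0, 0.0, -0.3], 1.0]]
```

```bash
python3 - <<'E'
from h import *
import pickle
i=camera_info('wrist');pickle.dump(i,open('w1.pkl','wb'));cv2.imwrite('pics/w1.png',camera('wrist')[:,:,::-1]);print(i)
E
```

```text
{'fx': 341.8795495806609, 'fy': 341.8795495806609, 'cx': 325.6655466612543, 'cy': 202.62929116298125, 'origin': array([0.47361038, 0.02799061, 0.42101186]), 'rotation': array([ 0.9764533 , -0.15825833, -0.02317137,  0.14476308])}
```

View pics/w1.png

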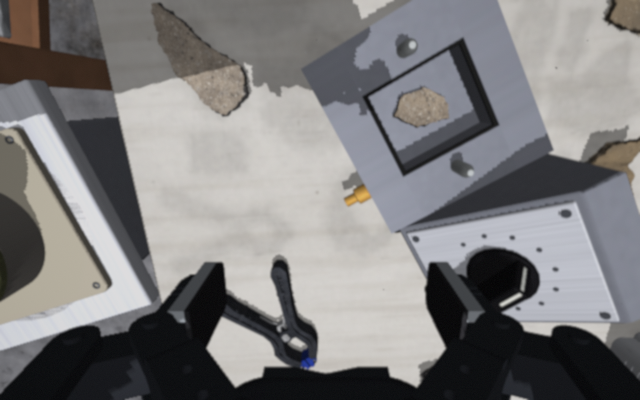

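>>> move_arm(moves=[[[0.95,-0.4,0.1],[0,0,-2],1],[[0.95,-0.35,0.1],[0,0,-1.5],1],[[0.95,-0.3,0.1],[0,0,-1.5],1],[[0.95,-0.3,0.1],[0,0,-2],1],[[0.95,-0.25,0.1],[0,0,-1.5],1]])

```text
clock: 3.9
position: [0.4413, 0.083, 0.2662]
ee_rot: [0.766, 0.643, 0.0, 0.0]
ft_force: [0.1, 0.3, -0.3]
grip_width: 1.002
```

>>> move_arm(moves=[[[0.95,-0.2,0.1],[0,0,-2],1],[[0.95,-0.2,0.1],[0,0,-1.5],1],[[0.95,-0.15,0.1],[0,0,-1.5],1],[[0.95,-0.15,0.1],[0,0,-2],1],[[0.95,-0.1,0.1],[0,0,-1.5],1]])

```text
clock: 4.53
position: [0.435, 0.2032, 0.2536]
ee_rot: [0.716, 0.698, 0.0, -0.0]
ft_force: [0.3, 0.8, 0.1]
grip_width: 1.004
```

>>> move_arm(moves=[[[0.95,-0.1,0.1],[0,0,-1.5],1],[[0.95,-0.05,0.1],[0,0,-1.5],1],[[0.95,0,0.1],[0,0,-1.5],1],[[0.95,0,0.1],[0,0,-1.5],1],[[0.95,0,0.1],[0,0,-1.5],1]])

```text
clock: 5.15
position: [0.4282, 0.3218, 0.241]
ee_rot: [0.669, 0.743, 0.0, -0.0]
ft_force: [1.0, -0.0, 0.7]
grip_width: 0.997
```

```bash
python3 - <<'E'
from h import *
import pickle
i=camera_info('wrist');pickle.dump(i,open('w2.pkl','wb'));cv2.imwrite('pics/w2.png',camera('wrist')[:,:,::-1]);print(i['origin'],get_obs()['position'])
E
```

```text
[0.42138639 0.3954714  0.38322281] [0.42690714 0.3246349  0.24074919]
```

View pics/w2.png

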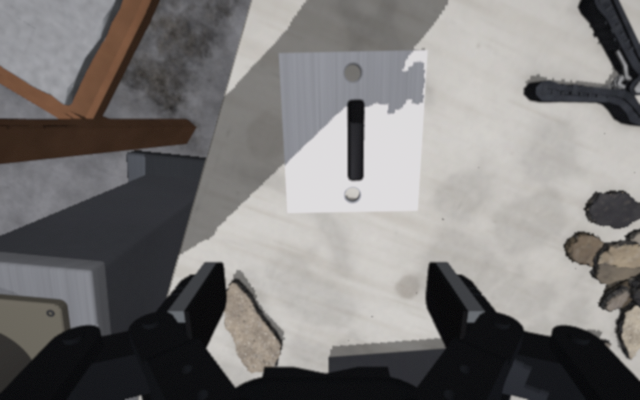

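Wrist view 1 shows the chamber well centred at about (432,108), with pins at (406,47) and (462,167). Wrist view 2 shows the lid with holes at (352,72) and (352,194) and the bar spanning (355,100)-(355,180).

```bash
python3 - <<'E'
from h import *
import pickle
a=cv2.imread('pics/w1.png');ia=pickle.load(open('w1.pkl','rb'));b=cv2.imread('pics/w2.png');ib=pickle.load(open('w2.pkl','rb'))
# lid: bar + holes
g=cv2.cvtColor(b,6)
m=(g<75).astype(np.uint8);m[:90]=0;m[186:]=0;m[:,:340]=0;m[:,372:]=0
c=max(cv2.findContours(m,0,1)[0],key=cv2.contourArea);bx=cv2.boxPoints(cv2.minAreaRect(c));W=np.array([onz(ib,q,.055) for q in bx]);print('bar',bx.round(),W.round(3).tolist(),W.mean(0))
H=[onz(ib,q,.010) for q in [(352.3,72),(352.3,194)]];d=H[0]-H[1];print('holes mid',(H[0]+H[1])/2,np.linalg.norm(d),'yaw y',np.degrees(np.arctan2(d[1],d[0])))
ga=cv2.cvtColor(a,6)
C=np.array([[463,40],[368,97],[403,174],[497,124]],np.float32).reshape(-1,1,2)
C=cv2.cornerSubPix(ga,C,(5,5),(-1,-1),(3,30,.01)).reshape(-1,2)
W=np.array([onz(ia,q,.062) for q in C]);print('well',C.round(1).tolist(),W.round(4).tolist(),'mean',W.mean(0),[np.linalg.norm(W[k]-W[k-1]).round(4) for k in range(4)])
z1=cv2.resize(a[20:80,375:435],(400,400),interpolation=2);z2=cv2.resize(a[140:200,432:492],(400,400),interpolation=2)
cv2.imwrite('pics/pins.png',np.hstack([z1,z2]))
E
```

```text
bar [[348. 100.]
 [363. 100.]
 [363. 179.]
 [348. 179.]] [[0.442, 0.397, 0.055], [0.456, 0.398, 0.055], [0.466, 0.325, 0.055], [0.451, 0.323, 0.055]] [0.45374745 0.36073852 0.055     ]
holes mid [0.45410083 0.36059222 0.01      ] 0.1293672012387109 yaw y 97.34316341713786
well [[462.6000061035156, 37.20000076293945], [366.20001220703125, 96.0], [402.79998779296875, 175.89999389648438], [498.6000061035156, 124.4000015258789]] [[0.616, 0.0403, 0.062], [0.5132, 0.0179, 0.062], [0.5274, -0.073, 0.062], [0.6343, -0.0518, 0.062]] mean [ 0.5727592  -0.01667593  0.062     ] [np.float64(0.0939), np.float64(0.1052), np.float64(0.092), np.float64(0.109)]
```

View pics/pins.png

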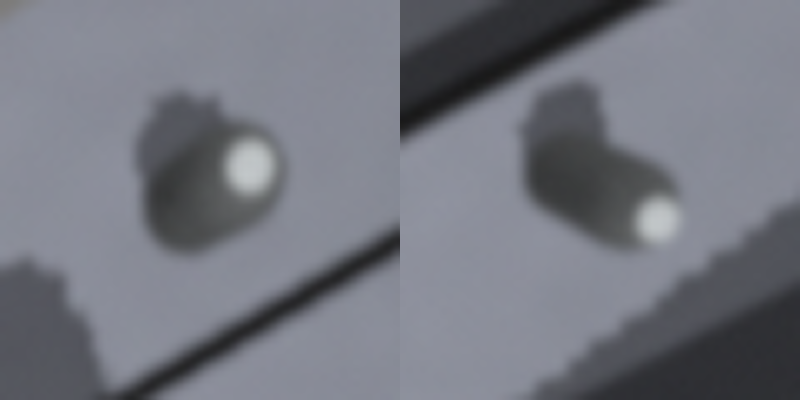

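Pin tops (bright discs): (411.9,44.4) and (470.2,172.4) in the full wrist image, at z = 0.098.

```bash
python3 - <<'E'
from h import *
import pickle
ia=pickle.load(open('w1.pkl','rb'))
P=[onz(ia,q,.098) for q in [(411.9,44.4),(470.2,172.4)]];d=P[0]-P[1];print(P,'mid',(P[0]+P[1])/2,np.linalg.norm(d),np.degrees(np.arctan2(d[1],d[0])))
plan([([.454,.3606,.12],Rt(97.3)),([.454,.3606,.027],Rt(97.3))],1.)
E
```

```text
[array([0.55892787, 0.04729726, 0.098     ]), array([ 0.58434649, -0.080046  ,  0.098     ])] mid [ 0.57163718 -0.01637437  0.098     ] 0.12985535010401453 101.28828458485054
[[[0.26, 0.25, 0.96], [-0.0, -0.0, -0.2], 1.0], [[0.26, 0.25, 0.96], [-0.0, -0.0, -0.2], 1.0], [[0.26, 0.25, 0.96], [-0.0, -0.0, -0.2], 1.0], [[0.25, 0.24, 0.96], [-0.0, -0.1, -0.2], 1.0], [[0.26, 0.25, 0.96], [-0.0, -0.0, -0.2], 1.0]]
[[[0.0, 0.01, 0.03], [-0.0, -0.0, -0.0], 1.0], [[0.0, -0.0, 0.96], [-0.0, -0.0, -0.0], 1.0], [[0.0, -0.0, 0.96], [-0.0, -0.0, -0.0], 1.0], [[0.0, -0.0, 0.96], [-0.0, -0.0, -0.0], 1.0], [[0.0, -0.0, 0.84], [-0.0, -0.0, -0.0], 1.0]]
```

>>> move_arm(moves=[[[0.26,0.25,0.95],[0,0,-0.2],1],[[0.26,0.25,0.95],[0,0,-0.2],1],[[0.26,0.25,0.95],[0,0,-0.2],1],[[0.25,0.25,0.95],[0,0,-0.2],1],[[0.26,0.25,0.95],[0,0,0],1]])

```text
clock: 5.82
position: [0.4559, 0.3567, 0.1215]
ee_rot: [0.664, 0.748, 0.0, -0.0]
ft_force: [0.3, 0.3, 0.2]
grip_width: 0.999
```

>>> move_arm(moves=[[[0,0,0.9],[0,0,0],1],[[0,0,0.9],[0,0,0],1],[[0,0,0.9],[0,0,0],1],[[0,0,0.6],[0,0,0],1],[[0,0,0],[0,0,0],1]])

```text
clock: 6.45
position: [0.4555, 0.3554, 0.039]
ee_rot: [0.664, 0.747, -0.001, -0.0]
ft_force: [-0.1, 0.2, -0.1]
grip_width: 1.0
```

```bash
python3 - <<'E'
from h import *
plan([([.454,.3606,.027],Rt(97.3))],1.)
print(get_obs()['position'],get_obs()['ft_force'])
E
```

```text
[[[0.21, -0.03, 0.48], [-0.1, 0.0, -0.6], 1.0]]
[0.45548436 0.35539424 0.03895758] [-0.14298785  0.20538688 -0.11539579]
```

>>> move_arm(moves=[[[0.2,0,0.48],[0,0,-0.6],1],[[0,0,0],[0,0,0],1],[[0,0,0],[0,0,0],0],[[0,0,0],[0,0,0],0],[[0,0,0],[0,0,0],0]], squeeze=60)

```text
clock: 7.08
position: [0.4556, 0.3607, 0.0283]
ee_rot: [0.66, 0.751, 0.0, 0.0]
ft_force: [0.5, 0.2, -0.3]
grip_width: 0.383
```

>>> move_arm(moves=[[[0,0,0],[0,0,0],0],[[0,0,0],[0,0,0],0],[[0,0,0],[0,0,0],0],[[0,0,0],[0,0,0],0]])

```text
clock: 7.58
position: [0.4553, 0.3609, 0.0283]
ee_rot: [0.66, 0.751, 0.0, 0.0]
ft_force: [-2.5, -1.1, 5.3]
grip_width: 0.176
```

```bash
python3 - <<'E'
from h import *
o=get_obs();print(o['position'],o['ft_force'],o['grip_width'])
i=camera_info('wrist');r=R.from_quat(o['ee_rot']);print('cam in tool',r.inv().apply(i['origin']-o['position']),(r.inv()*R.from_quat(i['rotation'])).as_matrix().round(3))
E
```

```text
[0.45531893 0.36085858 0.0283214 ] [-2.53866301 -1.09237203  5.26714765] 0.1759036193041666
cam in tool [ 0.07395199  0.00092562 -0.14218403] [[ 0.    -0.957 -0.29 ]
 [ 1.     0.     0.001]
 [-0.001 -0.29   0.957]]
```

>>> move_arm(moves=[[[0,0,-0.3],[0,0,0],0],[[0,0,-0.7],[0,0,0],0],[[0,0,-0.9],[0,0,0],0],[[0,0,-0.9],[0,0,0],0],[[0,0,-0.9],[0,0,0],0]])

```text
clock: 8.2
position: [0.4555, 0.3609, 0.1227]
ee_rot: [0.66, 0.751, 0.001, 0.0]
ft_force: [0.3, 0.1, -5.1]
grip_width: 0.175
```

>>> move_arm(moves=[[[0,0,-0.9],[0,0,0],0],[[0,0,-0.9],[0,0,0],0],[[0,0,0],[0,0,0],0],[[0,0,0],[0,0,0],0]])

```text
clock: 8.7
position: [0.4552, 0.3604, 0.1652]
ee_rot: [0.66, 0.751, -0.0, 0.0]
ft_force: [0.5, -0.7, -5.1]
grip_width: 0.173
```

```bash
python3 - <<'E'
from h import *
import pickle
o=get_obs();i=camera_info('wrist');pickle.dump((o,i),open('w3.pkl','wb'));cv2.imwrite('pics/w3.png',camera('wrist')[:,:,::-1])
print(o['position'],o['ft_force'],o['torque'],o['grip_width'])
plan([([.50,.22,.165],Rt(99)),([.5716,-.0164,.165],Rt(101.3))],0)
E
```

```text
[0.45520928 0.36038485 0.16515966] [ 0.49178894 -0.73207723 -5.05139303] [-0.01538062 -0.00984764  0.00755049] 0.17251185512407716
[[[-0.96, 0.18, -0.0], [-0.0, 0.0, -0.3], 0], [[-0.96, 0.17, -0.0], [-0.0, 0.0, -0.3], 0], [[-0.96, 0.17, -0.0], [-0.0, 0.0, -0.3], 0], [[-0.96, 0.16, -0.0], [-0.0, 0.0, -0.3], 0], [[-0.96, 0.15, -0.0], [-0.0, 0.0, -0.2], 0]]
[[[-0.96, 0.15, -0.01], [-0.1, 0.0, -0.3], 0], [[-0.05, 0.01, 0.0], [0.0, 0.1, 0.0], 0], [[-0.96, 0.13, -0.0], [0.0, -0.0, -0.2], 0], [[-0.96, 0.13, -0.0], [0.0, -0.0, -0.2], 0], [[-0.96, 0.13, -0.0], [0.0, -0.0, -0.2], 0]]
[[[-0.96, 0.12, -0.0], [0.0, -0.0, -0.2], 0], [[-0.96, 0.12, -0.0], [0.0, -0.0, -0.2], 0], [[-0.96, 0.11, -0.0], [0.0, -0.0, -0.2], 0], [[-0.96, 0.11, -0.0], [0.0, -0.0, -0.3], 0], [[-0.96, 0.11, -0.0], [0.0, -0.0, -0.2], 0]]
[[[-0.96, 0.1, -0.0], [0.0, -0.0, -0.3], 0], [[-0.96, 0.1, -0.0], [0.0, -0.0, -0.2], 0], [[-0.2, 0.02, -0.0], [0.0, -0.0, -0.1], 0]]
```

View pics/w3.png

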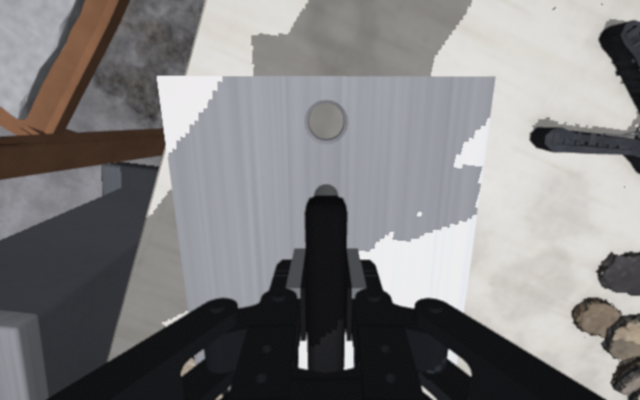

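The lid hangs square in the hand: its far edge is level at row 76 and the front hole is at (326,120). I'll work out where the lid centre sits in the tool frame.

```bash
python3 - <<'E'
from h import *
import pickle
o,i=pickle.load(open('w3.pkl','rb'));r=R.from_quat(o['ee_rot'])
im=cv2.imread('pics/w3.png');g=cv2.GaussianBlur(cv2.cvtColor(im,6),(3,3),0)
c=cv2.HoughCircles(g[90:150,290:360],cv2.HOUGH_GRADIENT,1,30,param1=60,param2=12,minRadius=15,maxRadius=26);print(c)
for uv in [(325.8,120.5),(158,76),(495,76)]:
    w=onz(i,uv,o['position'][2]-.0183); print(uv,r.inv().apply(w-o['position'])*1000)
plan([([.50,.22,.165],Rt(99)),([.5716,-.0164,.165],Rt(101.3))],0)
E
```

```text
[[[36.5 29.5 21. ]]]
(325.8, 120.5) [64.55642781  1.09087851 18.25689288]
(158, 76) [ 83.63713302 -72.87880467  18.25951609]
(495, 76) [83.69412578 75.69090251 18.22875017]
[[[-0.96, 0.18, -0.0], [-0.0, 0.0, -0.3], 0], [[-0.96, 0.17, -0.0], [-0.0, 0.0, -0.3], 0], [[-0.96, 0.17, -0.0], [-0.0, 0.0, -0.3], 0], [[-0.96, 0.16, -0.0], [-0.0, 0.0, -0.3], 0], [[-0.96, 0.15, -0.0], [-0.0, 0.0, -0.2], 0]]
[[[-0.96, 0.15, -0.01], [-0.1, 0.0, -0.3], 0], [[-0.05, 0.01, 0.0], [0.0, 0.1, 0.0], 0], [[-0.96, 0.13, -0.0], [0.0, -0.0, -0.2], 0], [[-0.96, 0.13, -0.0], [0.0, -0.0, -0.2], 0], [[-0.96, 0.13, -0.0], [0.0, -0.0, -0.2], 0]]
[[[-0.96, 0.12, -0.0], [0.0, -0.0, -0.2], 0], [[-0.96, 0.12, -0.0], [0.0, -0.0, -0.2], 0], [[-0.96, 0.11, -0.0], [0.0, -0.0, -0.2], 0], [[-0.96, 0.11, -0.0], [0.0, -0.0, -0.3], 0], [[-0.96, 0.11, -0.0], [0.0, -0.0, -0.2], 0]]
[[[-0.96, 0.1, -0.0], [0.0, -0.0, -0.3], 0], [[-0.96, 0.1, -0.0], [0.0, -0.0, -0.2], 0], [[-0.2, 0.02, -0.0], [0.0, -0.0, -0.1], 0]]
```

>>> move_arm(moves=[[[-0.9,0.2,0],[0,0,-0.3],0],[[-0.95,0.15,0],[0,0,-0.3],0],[[-0.95,0.15,0],[0,0,-0.3],0],[[-0.95,0.15,0],[0,0,-0.3],0],[[-0.95,0.15,0],[0,0,-0.3],0]])

```text
clock: 9.38
position: [0.4911, 0.2461, 0.1646]
ee_rot: [0.65, 0.76, -0.001, -0.0]
ft_force: [-0.6, -0.2, -5.6]
grip_width: 0.174
```

>>> move_arm(moves=[[[-0.95,0.15,0],[0,0,-0.3],0],[[-0.95,0.15,0],[0,0,-0.2],0],[[-0.95,0.15,0],[0,0,-0.2],0],[[-0.95,0.15,0],[0,0,-0.2],0],[[-0.95,0.1,0],[0,0,-0.2],0]])

```text
clock: 10.0
position: [0.5276, 0.1319, 0.1646]
ee_rot: [0.643, 0.766, -0.001, -0.0]
ft_force: [0.7, 0.3, -5.4]
grip_width: 0.174
```

>>> move_arm(moves=[[[-0.95,0.1,0],[0,0,-0.2],0],[[-0.95,0.1,0],[0,0,-0.2],0],[[-0.95,0.1,0],[0,0,-0.2],0],[[-0.7,0.1,0],[0,0,-0.2],0],[[-0.4,0.1,0],[0,0,-0.2],0]])

```text
clock: 10.62
position: [0.5579, 0.0369, 0.1651]
ee_rot: [0.637, 0.771, -0.0, -0.0]
ft_force: [-0.4, 0.4, -5.0]
grip_width: 0.176
```

```bash
python3 - <<'E'
from h import *
o=get_obs();print(o['position'],o['joint_pos'].round(2))
plan([([.5716,-.0164,.165],Rt(101.3))],0)
E
```

```text
[0.55788476 0.03693545 0.16507274] [ 0.57  0.35 -0.86  1.69  0.28  1.23 -0.17]
[[[-0.96, 0.06, 0.0], [-0.0, -0.0, -0.2], 0], [[-0.96, 0.05, 0.0], [-0.0, -0.0, -0.2], 0], [[-0.28, 0.02, 0.0], [-0.0, -0.0, 0.0], 0]]
```

>>> move_arm(moves=[[[-0.95,0,0],[0,0,-0.2],0],[[-0.9,0,0],[0,0,-0.2],0],[[-0.25,0,0],[0,0,0],0],[[0,0,0],[0,0,0],0],[[0,0,0],[0,0,0],0]])

```text
clock: 11.25
position: [0.5677, -0.0121, 0.1656]
ee_rot: [0.633, 0.774, 0.0, -0.0]
ft_force: [0.2, 0.6, -6.0]
grip_width: 0.178
```

```bash
python3 - <<'E'
from h import *
t=camera_info('top')
for p in [(.5589,.0473,.098),(.5843,-.080,.098)]: print(((proj(t,p)-[285,100])*5+2).round(1))
plan([([.5704,-.0156,.165],Rt(101.3))],0)
plan([([.5704,-.0156,.13],Rt(101.3))],0)
o=get_obs();print(o['position'],R.from_quat(o['ee_rot']).as_matrix().round(3).tolist())
E
```

```text
[106.7 330. ]
[313.6 283.2]
[[[-0.16, 0.08, 0.02], [0.0, -0.0, 0.1], 0]]
[[[-0.11, 0.05, 0.96], [0.0, -0.0, 0.1], 0], [[-0.05, 0.03, 0.46], [0.0, -0.0, 0.0], 0]]
[ 0.56774047 -0.01211703  0.1656183 ] [[-0.198, 0.98, 0.0], [0.98, 0.198, 0.001], [0.001, 0.0, -1.0]]
```

>>> move_arm(moves=[[[-0.08,0.04,0.4],[0,0,0],0],[[-0.06,0.04,0.5],[0,0,0],0],[[0,0,0.4],[0,0,0],0],[[0,0,0],[0,0,0],0],[[0,0,0],[0,0,0],0]])

```text
clock: 11.88
position: [0.5707, -0.0165, 0.1332]
ee_rot: [0.634, 0.774, 0.0, 0.0]
ft_force: [0.2, 0.4, -5.0]
grip_width: 0.173
```

```bash
python3 - <<'E'
from h import *
o=get_obs();print(o['position'],o['ft_force'],o['torque']);plan([([.5700,-.0156,.126],Rt(101.3))],0)
cv2.imwrite('pics/s4.png',cv2.resize(camera('side')[150:260,210:340,::-1],None,fx=6,fy=5,interpolation=2))
E
```

```text
[ 0.57070569 -0.01654702  0.13323707] [ 0.17787676  0.43140964 -4.97950997] [ 0.03230048  0.06405458 -0.00063258]
[[[0.04, -0.02, 0.29], [0.0, -0.0, 0.0], 0]]
```

View pics/s4.png

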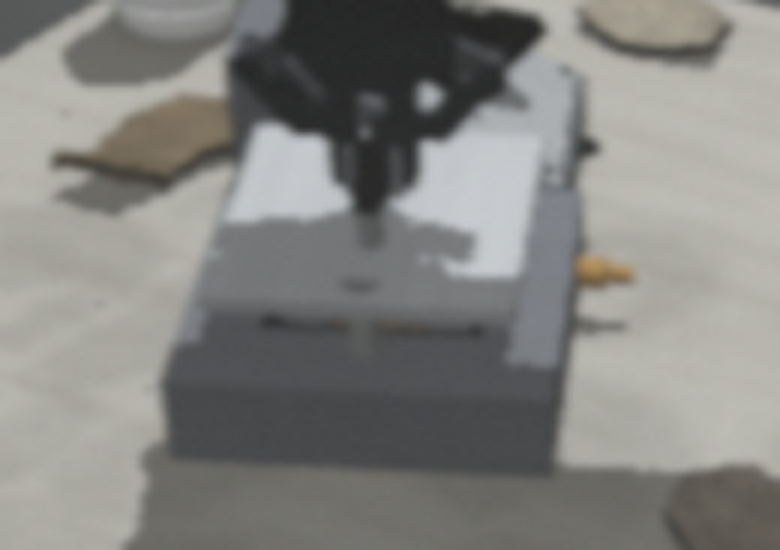

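The side view shows the level lid just above the pins. The near hole, at crop (360,285), lines up with its pin at (361,335). I'll lower in small steps and watch the force.

>>> move_arm(moves=[[[0.02,0,0.25],[0,0,0],0],[[0,0,0.15],[0,0,0],0],[[0,0,0.15],[0,0,0],0],[[0,0,0],[0,0,0],0]])

```text
clock: 12.42
position: [0.5703, -0.0162, 0.1189]
ee_rot: [0.634, 0.774, -0.0, -0.0]
ft_force: [-0.6, 0.2, -6.0]
grip_width: 0.178
```

>>> move_arm(moves=[[[0,0,0.1],[0,0,0],0],[[0,0,0.1],[0,0,0],0],[[0,0,0],[0,0,0],0]])

```text
clock: 12.8
position: [0.5703, -0.0163, 0.1141]
ee_rot: [0.634, 0.773, -0.0, -0.0]
ft_force: [-0.9, -0.1, -5.1]
grip_width: 0.173
```

>>> move_arm(moves=[[[0,0,0.2],[0,0,0],0],[[0,0,0.2],[0,0,0],0],[[0,0,0],[0,0,0],0]])

```text
clock: 13.18
position: [0.5701, -0.0163, 0.1037]
ee_rot: [0.634, 0.774, -0.0, -0.0]
ft_force: [0.8, 0.6, -5.7]
grip_width: 0.172
```

>>> move_arm(moves=[[[0,0,0.2],[0,0,0],0],[[0,0,0.15],[0,0,0],0],[[0,0,0.1],[0,0,0],0],[[0,0,0],[0,0,0],0]])

```text
clock: 13.68
position: [0.5703, -0.0162, 0.0928]
ee_rot: [0.634, 0.774, -0.0, -0.0]
ft_force: [-0.1, -0.8, -5.4]
grip_width: 0.177
```

>>> move_arm(moves=[[[0,0,0.06],[0,0,0],0],[[0,0,0.05],[0,0,0],0],[[0,0,0],[0,0,0],0]])

```text
clock: 14.05
position: [0.5705, -0.0162, 0.0903]
ee_rot: [0.634, 0.773, 0.0, 0.0]
ft_force: [0.4, 0.4, -4.0]
grip_width: 0.175
```

>>> move_arm(moves=[[[0,0,0.04],[0,0,0],0],[[0,0,0],[0,0,0],0]])

```text
clock: 14.3
position: [0.5706, -0.0162, 0.0903]
ee_rot: [0.634, 0.773, -0.0, 0.0]
ft_force: [-6.1, -0.9, 6.3]
grip_width: 0.173
```

>>> move_arm(moves=[[[0,0,0],[0,0,0],0.4],[[0,0,0],[0,0,0],0.7],[[0,0,0],[0,0,0],0.7],[[0,0,-0.2],[0,0,0],0.7],[[0,0,-0.6],[0,0,0],0.7]])

```text
clock: 14.92
position: [0.5701, -0.0162, 0.1096]
ee_rot: [0.634, 0.774, -0.0, -0.0]
ft_force: [0.3, 0.7, 0.0]
grip_width: 0.7
```

>>> move_arm(moves=[[[0,0,-0.9],[0,0,0],0.7],[[0,0,-0.9],[0,0,0],0.7],[[0,0,-0.9],[0,0,0],1],[[0,0,-0.9],[0,0,0],1],[[0,0,-0.9],[0,0,0],1]])

```text
clock: 15.55
position: [0.5705, -0.016, 0.2238]
ee_rot: [0.634, 0.774, 0.0, 0.0]
ft_force: [-0.5, -0.0, -0.3]
grip_width: 1.002
```

```bash
python3 - <<'E'
from h import *
import pickle
o=get_obs();print(o['clock'],o['position'],o['joint_pos'].round(2))
i=camera_info('wrist');pickle.dump((o,i),open('w5.pkl','wb'));cv2.imwrite('pics/w5.png',camera('wrist')[:,:,::-1])
# panel geometry: unit yaw 11.3
y=np.radians(11.3);ux=np.array([np.cos(y),np.sin(y),0]);uy=np.array([-np.sin(y),np.cos(y),0]);S=np.array([.5712,-.0164,.062])
t=cv2.imread('pics/top0.png');ti=camera_info('top')
# panel corner screws in crop1 px -> top px ; plane through centre height
px=[(390,174),(580,132),(600,354),(421,394)]
dots=[(438,318),(422,284),(429,244),(452,211),(490,193),(530,194),(560,215),(575,249),(569,290)]
n=-np.sin(np.radians(35))*ux+np.cos(np.radians(35))*np.array([0,0,1])
c=S-uy*(.1+.073)+np.array([0,0,.101-.062]) # guess on the panel plane
for q in [np.mean(px,0)]+px+dots:
    uv=((np.array(q)-2)/5)+[285,100]; og,d=ray(ti,uv); s=(n@(c-og))/(n@d); w=og+d*s; print(w.round(4),'unit',((w-S)@np.array([ux,uy,[0,0,1]]).T).round(4))
E
```

```text
15.55 [ 0.57054611 -0.01602688  0.2237721 ] [ 0.65  0.33 -0.85  1.59  0.25  1.34 -0.04]
[ 0.5946 -0.194   0.0927] unit [-0.0119 -0.1787  0.0307]
[ 0.6404 -0.1261  0.1335] unit [ 0.0464 -0.1211  0.0715]
[ 0.6629 -0.2407  0.1332] unit [ 0.046  -0.238   0.0712]
[ 0.5453 -0.2627  0.0494] unit [-0.0737 -0.2365 -0.0126]
[ 0.5228 -0.1481  0.0497] unit [-0.0732 -0.1196 -0.0123]
[ 0.5651 -0.1576  0.0774] unit [-0.0337 -0.1373  0.0154]
[ 0.5834 -0.147   0.0915] unit [-0.0136 -0.1305  0.0295]
[ 0.6046 -0.1508  0.1055] unit [ 0.0065 -0.1383  0.0435]
[ 0.6219 -0.1644  0.1155] unit [ 0.0207 -0.155   0.0535]
[ 0.6314 -0.1874  0.1189] unit [ 0.0255 -0.1794  0.0569]
[ 0.6311 -0.2121  0.1153] unit [ 0.0204 -0.2036  0.0533]
[ 0.6204 -0.2315  0.1053] unit [ 0.0061 -0.2205  0.0433]
[ 0.6026 -0.2422  0.0916] unit [-0.0135 -0.2275  0.0296]
[ 0.5806 -0.24    0.0768] unit [-0.0346 -0.2211  0.0148]
```

View pics/w5.png

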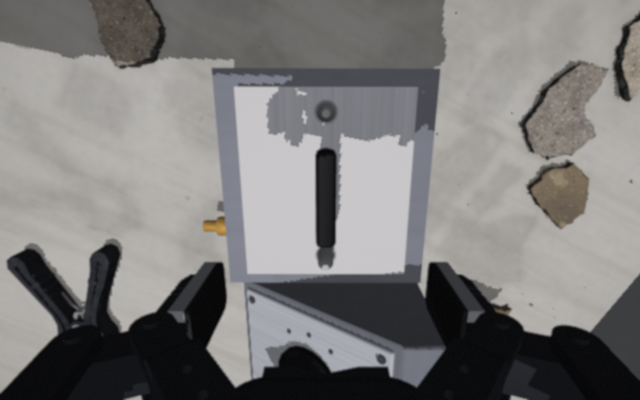

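The lid lies on the chamber with even margins, and both holes show their pins. Next I'll triangulate the panel from the top view and wrist view 1.

```bash
cat > tri.py <<'E'
from h import *
def tri(ia,ua,ib,ub):
    M=[];b=[]
    for i,u in((ia,ua),(ib,ub)):
        o,d=ray(i,u);d=d/np.linalg.norm(d);P=np.eye(3)-np.outer(d,d);M.append(P);b.append(P@o)
    x=np.linalg.lstsq(np.vstack(M),np.hstack(b),rcond=None)[0];return x
y=np.radians(11.3);U=np.array([[np.cos(y),np.sin(y),0],[-np.sin(y),np.cos(y),0],[0,0,1]]);S=np.array([.5712,-.0164,.062])
E
python3 - <<'E'
from tri import *
import pickle
ia=pickle.load(open('w1.pkl','rb'));ti=camera_info('top')
A=[(415,238),(567,213),(605,315),(464,245),(485,237),(512,238),(539,250),(556,269),(556,290),(535,303)]
B=[(421,394),(390,174),(580,132),(438,318),(422,284),(429,244),(452,211),(490,193),(530,194),(560,215)]
for a,b in zip(A,B):
    x=tri(ia,a,ti,(np.array(b)-2)/5+[285,100]); print((U@(x-S)).round(4))
E
```

```text
[-0.0744 -0.1182 -0.0002]
[ 0.0432 -0.1185  0.0856]
[ 0.0431 -0.2343  0.0841]
[-0.0354 -0.1349  0.0311]
[-0.0165 -0.1276  0.0473]
[ 0.004  -0.136   0.0563]
[ 0.0177 -0.1521  0.0681]
[ 0.0231 -0.1761  0.0714]
[ 0.0173 -0.1999  0.0688]
[ 0.002  -0.2179  0.0535]
```

```bash
cat >> tri.py <<'E'
s,co=np.sin(np.radians(35)),np.cos(np.radians(35))
N=U.T@[-s,0,co];UP=U.T@[co,0,s];L=U.T@[0,1,0]
C=S+U.T@[-.0163,-.176,.043]
def Rd(th,flip=0):
    a=np.radians(th);x=np.cos(a)*UP+np.sin(a)*L;z=-N;return R.from_matrix(np.array([x,np.cross(z,x),z]).T)
E
python3 - <<'E'
from tri import *
print(C,N)
plan([(C+.136*N,Rd(30))],1.)
E
```

```text
[ 0.5897025 -0.1921821  0.105    ] [-0.56245746 -0.11239009  0.81915204]
[[[-0.96, -0.52, 0.06], [-4.3, 2.5, 7.9], 1.0], [[-0.96, -0.36, -0.02], [-4.0, 2.3, 7.4], 1.0], [[-0.96, -0.22, -0.08], [-3.9, 2.2, 7.2], 1.0], [[-0.96, -0.09, -0.12], [-3.8, 2.2, 7.0], 1.0], [[-0.96, 0.04, -0.16], [-3.8, 2.2, 7.1], 1.0]]
[[[-0.96, 0.17, -0.2], [-3.9, 2.3, 7.2], 1.0], [[-0.96, 0.31, -0.23], [-4.0, 2.3, 7.5], 1.0], [[-0.82, 0.42, -0.22], [-3.7, 2.2, 6.9], 1.0]]
```

>>> move_arm(moves=[[[-0.95,-0.5,0],[-4.3,2.5,8],1],[[-0.95,-0.35,0],[-4,2.3,7.5],1],[[-0.95,-0.2,-0.1],[-4,2.2,7],1],[[-0.95,-0.1,-0.1],[-4,2.2,7],1],[[-0.95,0,-0.2],[-4,2.2,7],1]])

```text
clock: 16.23
position: [0.5333, -0.1362, 0.2179]
ee_rot: [0.831, 0.52, 0.196, 0.036]
ft_force: [-0.6, -0.7, -0.5]
grip_width: 0.997
```

```bash
python3 - <<'E'
from tri import *
o=get_obs();print(o['position'],o['joint_pos'].round(2))
plan([(C+.136*N,Rd(30))],1.)
E
```

```text
[ 0.5332755  -0.13623989  0.21791486] [ 1.09  0.01 -0.75  1.92 -0.32  0.92  0.04]
[[[-0.96, 0.21, -0.22], [-3.8, 2.3, 7.3], 1.0], [[-0.96, 0.35, -0.25], [-4.0, 2.4, 7.6], 1.0], [[-0.76, 0.43, -0.22], [-3.3, 2.0, 6.6], 1.0]]
```

>>> move_arm(moves=[[[-0.95,0.2,-0.2],[-4,2.3,7.3],1],[[-0.95,0.35,-0.25],[-4,2.4,7.6],1],[[-0.8,0.45,-0.2],[-3.3,2,6.6],1],[[0,0,0],[0,0,0],1],[[0,0,0],[0,0,0],1]])

```text
clock: 16.85
position: [0.5145, -0.2061, 0.2153]
ee_rot: [0.892, 0.339, 0.296, 0.049]
ft_force: [-0.8, 0.7, 1.0]
grip_width: 1.001
```

```bash
python3 - <<'E'
from tri import *
import pickle
o=get_obs();print(o['position'],o['joint_pos'].round(2))
i=camera_info('wrist');pickle.dump((o,i),open('w6.pkl','wb'));cv2.imwrite('pics/w6.png',camera('wrist')[:,:,::-1])
print('C',proj(i,C),'grip',proj(i,C+.05*N),'bar ends',proj(i,C+.05*N+Rd(30).apply([.033,0,0])),proj(i,C+.05*N-Rd(30).apply([.033,0,0])))
plan([(C+.136*N,Rd(30)),(C+.016*N,Rd(30))],1.)
E
```

```text
[ 0.51445225 -0.20611955  0.21531402] [ 1.21 -0.07 -0.63  2.07 -0.67  0.78  0.12]
C [326.25729114 193.29998489] grip [326.23902201 212.25808927] bar ends [326.55336385 165.43305076] [325.94898686 255.4623529 ]
[[[-0.05, 0.03, -0.07], [-0.1, 0.0, 0.3], 1.0], [[-0.0, -0.0, 0.96], [-0.0, 0.0, 0.0], 1.0], [[-0.0, -0.0, 0.96], [-0.0, 0.0, 0.0], 1.0], [[-0.0, -0.0, 0.96], [-0.0, 0.0, 0.0], 1.0], [[-0.0, -0.0, 0.96], [-0.0, 0.0, 0.0], 1.0]]
[[[-0.0, -0.0, 0.96], [-0.0, 0.0, 0.0], 1.0]]
```

View pics/w6.png

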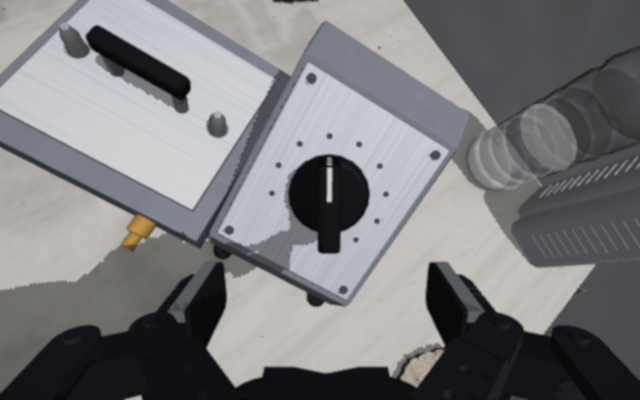

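Wrist view: bar centred on column ~328.5 (pointer up, 157 to 252), dot circle centred (329,194). The pointer is at the 4th dot, with three dots anticlockwise and five clockwise of it, so the dial is at click 3. The alignment is good and needs about +1.2 mm in tool y.

>>> move_arm(moves=[[[-0.05,0.08,0.5],[0,0,0.2],1],[[0,0,0.95],[0,0,0],1],[[0,0,0.95],[0,0,0],1],[[0,0,0.95],[0,0,0],1],[[0,0,0],[0,0,0],1]])

```text
clock: 17.52
position: [0.5618, -0.1977, 0.1442]
ee_rot: [0.892, 0.337, 0.296, 0.046]
ft_force: [-0.6, -0.1, 0.0]
grip_width: 0.997
```

```bash
python3 - <<'E'
from tri import *
o=get_obs();print(o['position'],o['ft_force'],o['joint_pos'].round(2))
plan([(C+.017*N+Rd(30).apply([0,.0012,0]),Rd(30))],1.)
E
```

```text
[ 0.56175025 -0.19773375  0.14423638] [-0.61329582 -0.07911978  0.01163197] [ 1.13  0.13 -0.69  2.07 -0.56  0.55  0.04]
[[[0.02, 0.06, 0.96], [-0.2, -0.0, -0.0], 1.0], [[0.01, 0.01, 0.3], [-0.1, -0.0, -0.0], 1.0]]
```

>>> move_arm(moves=[[[0.02,0.06,0.8],[0,0,0],1],[[0,0,0.45],[-0.2,0,0],0.6],[[0,0,0],[0,0,0],0.4],[[0,0,0],[0,0,0],0.3],[[0,0,0],[0,0,0],0]], squeeze=50)

```text
clock: 18.15
position: [0.5792, -0.1963, 0.1212]
ee_rot: [0.893, 0.336, 0.296, 0.049]
ft_force: [-15.7, 0.9, 19.0]
grip_width: 0.187
```

>>> move_arm(moves=[[[0,0,0],[0,0,0],0],[[0,0,0],[0,0,0],0],[[0,0,0],[0,0,0],0],[[0,0,0],[0,0,0],0]])

```text
clock: 18.65
position: [0.5791, -0.1963, 0.1212]
ee_rot: [0.893, 0.336, 0.296, 0.049]
ft_force: [-13.5, 4.6, 9.9]
grip_width: 0.194
```

```bash
python3 - <<'E'
from tri import *
o=get_obs();r=R.from_quat(o['ee_rot']);print(o['position'],o['ft_force'],o['torque'],o['joint_pos'].round(2))
d=o['position']-C;print('out',d@N,'tool xy',Rd(30).inv().apply(d), np.degrees((Rd(30).inv()*r).as_rotvec()))
E
```

```text
[ 0.57910679 -0.19632416  0.12119051] [-13.46989517   4.56533907   9.89217829] [0.88025932 1.40886438 0.76961521] [ 1.09  0.2  -0.68  2.06 -0.51  0.48 -0.  ]
out 0.01968765114921139 tool xy [-0.00089717  0.00177477 -0.01968765] [-0.01322961 -0.06189119  0.00361444]
```

>>> move_arm(moves=[[[0,0,-0.2],[0,0,0],0],[[0,0,0],[0,0,0],0]])

```text
clock: 18.9
position: [0.577, -0.1964, 0.1238]
ee_rot: [0.893, 0.336, 0.297, 0.049]
ft_force: [25.5, -0.8, -28.1]
grip_width: 0.188
```

```bash
python3 - <<'E'
from tri import *
o=get_obs();r=R.from_quat(o['ee_rot']);print(o['position'],r.inv().apply(o['ft_force']),r.inv().apply(o['torque']),o['grip_width'])
d=o['position']-C;print('tool xy',Rd(30).inv().apply(d), np.degrees((Rd(30).inv()*r).as_rotvec()))
E
```

```text
[ 0.57704768 -0.19637142  0.12380948] [ 0.81651587  7.12144469 37.27791039] [-0.95764807 -0.45194593  0.01889075] 0.18795291270722414
tool xy [-0.00085667  0.00138576 -0.02299646] [-0.03653522 -0.00647237  0.03617753]
```

>>> move_arm(moves=[[[0,0,0.08],[0,0,0],0],[[0,0,0],[0,0,0],0]])

```text
clock: 19.15
position: [0.5774, -0.1965, 0.1235]
ee_rot: [0.893, 0.336, 0.296, 0.049]
ft_force: [-11.9, 4.8, 9.8]
grip_width: 0.187
```

```bash
cat > st.py <<'E'
from tri import *
o=get_obs();r=R.from_quat(o['ee_rot']);print(o['clock'],'F',r.inv().apply(o['ft_force']).round(1),'T',r.inv().apply(o['torque']).round(2),o['grip_width'].round(3),'q7',o['joint_pos'].round(2))
d=o['position']-C;x=r.as_matrix()[:,0];print('pos panel',[round(float(d@v)*1000,1) for v in(UP,L,N)],'bar angle CCW of uphill',np.degrees(np.arctan2(x@L,x@UP)).round(1))
E
python3 st.py
```

```text
Traceback (most recent call last):
  File "st.py", line 2, in <module>
    o=get_obs();r=R.from_quat(o['ee_rot']);print(o['clock'],'F',r.inv().apply(o['ft_force']).round(1),'T',r.inv().apply(o['torque']).round(2),o['grip_width'].round(3),'q7',o['joint_pos'].round(2))
                                                                                                                                              ^^^^^^^^^^^^^^^^^^^^^
AttributeError: 'float' object has no attribute 'round'
```

>>> move_arm(moves=[[[0,0,0],[0,0,-8],0],[[0,0,0],[0,0,-8],0],[[0,0,0],[0,0,-8],0],[[0,0,0],[0,0,-8],0]])

```text
clock: 19.65
position: [0.5773, -0.1965, 0.1235]
ee_rot: [0.764, 0.571, 0.271, 0.129]
ft_force: [-12.1, 3.7, 9.2]
grip_width: 0.183
```

```bash
sed -i "s/o\['grip_width'\].round(3)/o['grip_width']/" st.py; python3 st.py
```

```text
19.65 F [  3.5  -6.2 -13.9] T [2.01 0.64 0.69] 0.1831555488431013 q7 [ 1.19  0.21 -0.79  2.06 -0.45  0.47  0.52]
pos panel [-0.0, -1.8, 22.6] bar angle CCW of uphill 62.2
```

>>> move_arm(moves=[[[0,0,0],[0,0,-8],0],[[0,0,0],[0,0,-8],0],[[0,0,0],[0,0,-8],0],[[0,0,0],[0,0,-8],0],[[0,0,0],[0,0,-8],0]])

```text
clock: 20.27
position: [0.5773, -0.1966, 0.1234]
ee_rot: [0.523, 0.798, 0.21, 0.214]
ft_force: [-13.7, 5.4, 11.8]
grip_width: 0.186
```

```bash
python3 st.py
```

```text
20.275 F [  8.5  -1.6 -16.8] T [1.24 1.97 0.19] 0.1857380510354925 q7 [ 1.31  0.25 -0.93  2.05 -0.35  0.46  1.14]
pos panel [-0.1, -1.9, 22.5] bar angle CCW of uphill 102.2
```

>>> move_arm(moves=[[[0,0,0],[0,0,-6],0],[[0,0,0],[0,0,-6],0],[[0,0,0],[0,0,-5],0],[[0,0,0],[0,0,-2],0],[[0,0,0],[0,0,0],0]])

```text
clock: 20.9
position: [0.5773, -0.1967, 0.1234]
ee_rot: [0.386, 0.872, 0.172, 0.245]
ft_force: [-14.4, 5.5, 13.7]
grip_width: 0.187
```

```bash
python3 st.py
```

```text
20.9 F [  8.5   1.7 -18.7] T [0.47 2.21 0.24] 0.18686239620930548 q7 [ 1.37  0.27 -1.    2.05 -0.28  0.46  1.41]
pos panel [-0.1, -2.0, 22.5] bar angle CCW of uphill 121.0
```

>>> move_arm(moves=[[[0,0,0],[0,0,-1.5],0],[[0,0,0],[0,0,-1.5],0],[[0,0,0],[0,0,0],0]])

```text
clock: 21.28
position: [0.5775, -0.1969, 0.1235]
ee_rot: [0.364, 0.882, 0.166, 0.25]
ft_force: [-12.3, 3.9, 11.2]
grip_width: 0.188
```

```bash
python3 st.py
```

```text
21.275 F [  6.8   1.1 -15.7] T [0.12 1.84 1.13] 0.18792563193668366 q7 [ 1.38  0.28 -1.01  2.05 -0.27  0.46  1.45]
pos panel [0.1, -2.3, 22.6] bar angle CCW of uphill 123.9
```

>>> move_arm(moves=[[[0,0,0],[0,0,8],0],[[0,0,0],[0,0,8],0],[[0,0,0],[0,0,8],0],[[0,0,0],[0,0,8],0],[[0,0,0],[0,0,8],0]])

```text
clock: 21.9
position: [0.5774, -0.1972, 0.1234]
ee_rot: [0.644, 0.704, 0.242, 0.178]
ft_force: [-8.7, 2.6, 4.9]
grip_width: 0.185
```

>>> move_arm(moves=[[[0,0,0],[0,0,8],0],[[0,0,0],[0,0,8],0],[[0,0,0],[0,0,8],0],[[0,0,0],[0,0,8],0],[[0,0,0],[0,0,8],0]])

```text
clock: 22.52
position: [0.5771, -0.197, 0.1232]
ee_rot: [0.846, 0.441, 0.288, 0.084]
ft_force: [-9.9, 1.6, 5.8]
grip_width: 0.183
```

```bash
python3 st.py
```

```text
22.525 F [ -0.7  -5.5 -10.1] T [ 1.94 -0.68 -0.13] 0.18306714870741483 q7 [ 1.12  0.2  -0.72  2.06 -0.49  0.48  0.23]
pos panel [-0.5, -2.3, 22.5] bar angle CCW of uphill 43.7
```

43.7 → −29: 72.7° more.

>>> move_arm(moves=[[[0,0,0],[0,0,8],0],[[0,0,0],[0,0,8],0],[[0,0,0],[0,0,8],0],[[0,0,0],[0,0,8],0],[[0,0,0],[0,0,8],0]])

```text
clock: 23.15
position: [0.577, -0.1967, 0.1231]
ee_rot: [0.946, 0.125, 0.299, -0.02]
ft_force: [-11.1, 3.3, 7.3]
grip_width: 0.187
```

>>> move_arm(moves=[[[0,0,0],[0,0,8],0],[[0,0,0],[0,0,8],0],[[0,0,0],[0,0,8],0],[[0,0,0],[0,0,6],0],[[0,0,0],[0,0,2.5],0]])

```text
clock: 23.78
position: [0.577, -0.1964, 0.1232]
ee_rot: [0.943, -0.144, 0.282, -0.103]
ft_force: [-11.7, 3.5, 7.9]
grip_width: 0.185
```

>>> move_arm(moves=[[[0,0,0],[0,0,0],0],[[0,0,0],[0,0,0],0]])

```text
clock: 24.02
position: [0.577, -0.1964, 0.1232]
ee_rot: [0.943, -0.143, 0.282, -0.102]
ft_force: [-11.3, 4.1, 7.4]
grip_width: 0.184
```

```bash
python3 st.py
```

```text
24.025 F [ -6.7  -3.5 -12. ] T [ 0.47 -2.25  0.25] 0.18393552154148785 q7 [ 0.93  0.17 -0.51  2.07 -0.59  0.5  -0.96]
pos panel [-0.5, -1.7, 22.5] bar angle CCW of uphill -28.5
```

Release gradually, then retreat along the tool axis and look.

>>> move_arm(moves=[[[0,0,0],[0,0,0],0.3],[[0,0,0],[0,0,0],0.7],[[0,0,0],[0,0,0],1],[[0,0,0],[0,0,0],1],[[0,0,-0.5],[0,0,0],1]])

```text
clock: 24.65
position: [0.5709, -0.1983, 0.1334]
ee_rot: [0.943, -0.143, 0.283, -0.102]
ft_force: [-0.6, 0.5, 0.1]
grip_width: 0.994
```

>>> move_arm(moves=[[[0,0,-0.9],[0,0,0],1],[[0,0,-0.9],[0,0,0],1],[[0,0,-0.9],[0,0,0],1],[[0,0,-0.9],[0,0,0],1],[[0,0,-0.9],[0,0,0],1]])

```text
clock: 25.28
position: [0.5072, -0.2113, 0.2272]
ee_rot: [0.943, -0.143, 0.284, -0.101]
ft_force: [-0.0, -0.2, -0.3]
grip_width: 0.999
```

>>> move_arm(moves=[[[0,0,0],[0,0,0],1],[[0,0,0],[0,0,0],1],[[0,0,0],[0,0,0],1]])

```text
clock: 25.65
position: [0.5079, -0.2107, 0.2251]
ee_rot: [0.943, -0.143, 0.283, -0.102]
ft_force: [-0.7, 0.6, 0.4]
grip_width: 0.997
```

```bash
python3 st.py; python3 - <<'E'
from h import *
cv2.imwrite('pics/w7.png',camera('wrist')[:,:,::-1])
E
```

```text
25.65 F [-0.6 -0.5 -0.6] T [-0.31 -0.49  0.01] 0.997377941665696 q7 [ 1.04 -0.09 -0.46  2.07 -0.66  0.8  -0.91]
pos panel [0.2, -2.1, 146.4] bar angle CCW of uphill -28.5
```

View pics/w7.png

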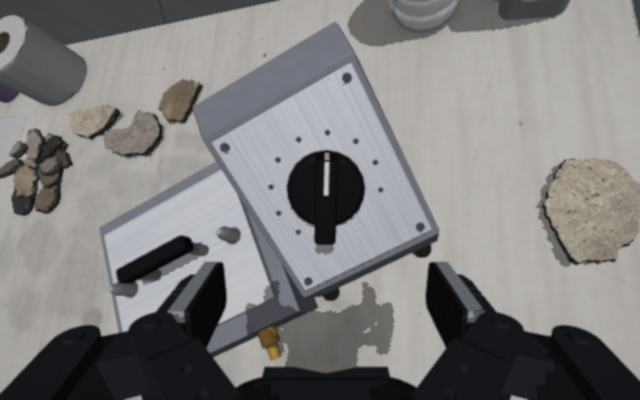

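The pointer is at dot (327,132), with five dots on its anticlockwise side and three clockwise, so the dial is at click 5. The lid is flush, with its pins showing, and the arm is clear of everything.

```bash
python3 -c "
from workcell import *
print(hand_in())"
```

```text
the job is handed in; nothing more can be done
None
```

The lid is on the chamber and the timer dial is set five clicks from its stop. I handed the job in at about 25.7 s on the robot's clock, against the 72 s limit; no verdict was reported.

- **Lid:** I lowered it over both pins in small steps with almost no sideways force, stopping at contact with about 6 N upward. The last two wrist pictures show even margins and both pins through the holes. I judged flush and level by eye and from the tool pose at contact, not by a separate measurement after letting go.
- **Dial:** It started at click 3. I turned it anticlockwise until the twisting force jumped to about 1.1 N m, which I took as the stop, then clockwise about 152° on the tool and let go. The last picture shows five dots on the anticlockwise side of the pointer and three on the clockwise side, which is click 5.
- **Robot and loose pieces:** The gripper is open and clear of everything, with forces at zero. I did not go near the pottery or the spring clamp, but I did not measure their positions again at the end.

**Disagreements:**
- The top and wrist cameras placed the pins about 2 mm apart, which is within the calibration error. I aimed between the two.
- When I gripped the dial, the fingers met resistance about 3 mm earlier than planned. While easing off, the wrist force reached about 38 N, under the 120 N limit.

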